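# Present the coffee pots

### The arm

A 7-joint arm with a two-finger parallel gripper is mounted at the origin on the work surface. World frame = base frame: x ahead of the robot, y to its left, z up, the work surface at z = 0. Lengths are in m, angles in rad, forces in N, time in s.
With the tool pointing down it reaches from about 0.425 to 0.875 m from the base axis. Payload 4.7 kg.
Tool frame: the origin (TCP) lies at the very end of the fingers, on their centre line; the grasp point (between the pads) lies 19 mm behind it; z points along the fingers, y is the direction in which the jaws open and shut (so a half turn about z gives the same grasp; the last joint's range is limited). The gripper opens to 87 mm and grips with 3 to 60 N. Pads are 19 mm wide; open, the fingers measure 117 mm over their backs; the gripper's body (75 mm by 190 mm) begins 51 mm behind the grasp point.
Start: joints at [-1.128, 0.321, -0.07, 1.45, 0.023, 1.371, -0.057], TCP at [0.27, 0.591, 0.223] pointing down, gripper open.
Joint ranges: [-2.86, 2.86], [-0.3, 2.09], [-1.38, 1.24], [0.06, 2.45], [-1.56, 4.7], [0.09, 2.05], [-2.69, 2.69]. Speed limits (rad/s): [2.57, 2.57, 3.14, 3.14, 3.14, 3.14, 3.14].

### API

Orientations are given as a rotation vector (axis times angle).
In Python, from bench import ctrl, get_image, camera_info gives the robot as it stands.
- The arm moves only by the tool carry_out, never from a script. Its argument "commands" is a list of rows, each an object of numbers: "tx", "ty", "tz": the shift along the tool's x, y, z in m; "rx", "ry", "rz": the turn, a rotation vector about the tool's x, y, z in rad; "jaw": the opening, from 0 (shut) to 1 (fully open). In form: [{"tx": .., "ty": .., "tz": .., "rx": .., "ry": .., "rz": .., "jaw": ..}, ...]. A call has 1 to 12 rows; each row is the pose to reach, as a shift and turn from the pose commanded when the call began, along the tool's axes at that moment; what a row does not reach only later rows make up. A row lasts 1/8 s, in which the tool goes at most 62.5 mm and 10.7 degrees, less where a joint would pass 70% of its speed; a pose out of reach is approached as far as the arm can. A call with a gripper value outside its range is refused whole. The fingers move at their own pace and stop on an object; "grip_force" is the grip in N (left out, the last holds). Time passes only in rows, so rows that repeat a pose let the fingers close. It gives the time, the measured TCP pose, the force and the opening at its end, in the units of the state.
- ctrl.get_state(): the state, without advancing time (a new reading comes with each control period).
- get_image(name): name is "scene" or "top"; returns the picture (420x560x3 uint8, red, green, blue); there is no depth.
- camera_info(name): a dict with "intrinsics" (3x3 intrinsics, pixels), "k1" (the pictures are not rectified: a ray, as slopes to the right and down, at radius r is drawn at 1 + k1 r^2 times it, then the intrinsics apply), "R" (3x3) and "t" (3): a world point X has camera coordinates R X + t. Camera axes: x right, y down, z forward; pixel columns grow to the right and rows downward; lengths in m; the calibration is good to about 2 mm. A picture is of the moment at which its call begins. camera_info takes no time and is no camera call.
- ctrl.close_job(): hands the job in, once; it reports no verdict.
The state is a dict: "time": time; "joint_positions": joint angles; "qd": joint speeds; "joint_torque": joint torques, N m; "position": TCP position; "tool_rot": TCP orientation; "ft_force": force on the tool from outside, world axes, zero at the start; "torque": the same for the moment, N m; "grip_width": opening from 0.0 (shut) to 1.0 (fully open).
Only numpy, scipy, OpenCV 4.12 (cv2) and the standard library are available. Lean on these libraries where they do the work, as an engineer would, in place of code of your own. Each camera call takes 0.05 s, during which the arm holds its last target.

### The job

Start the commentary by pressing the round button on the grey audio-guide console fully down with your fingertips and letting it come up again. Then point at the tallest brass coffee pot on the tray, fingertips about 3 cm straight above its lid knob, for two seconds; then point at the shortest pot in the same way for two seconds, and finish still pointing at it. Leave the square button alone, do not point at the middle-sized pot, and touch none of the display: no pot, tray, cup, jug, lantern or bowl.

Things in the scene. Friction and masses are not known exactly. Their poses are not given: they have to be found in the camera images.
- console: Grey audio-guide box, fixed, 110 x 170 x 45 mm (x, y, z). Origin: centre of its underside, on the table; z up. Two black buttons stand on its top in the half nearer its -x side: round at y = +45 mm, square at y = -45 mm; a speaker grille fills the other half.
- start (a joint): Travel of the round button: 0 up, 0.006 m fully down; about 5 N holds it fully down and it springs back by itself.
- start_top (a point): Centre of the top face of the round button (32 mm across) when it is up; it goes down with the button.
- stop (a joint): Travel of the square button: 0 up, 0.006 m fully down; springs back. Not to be pressed.
- stop_top (a point): Centre of the top face of the square button (30 x 30 mm), 90 mm from the round one.
- tray: Round steel tray, fixed, 340 mm across, floor 6 mm and rim 14 mm above the table. Origin: centre of its underside. The three pots and a cup stand on it, the pots' axes about 145 to 185 mm apart.
- pot_tall: The tallest brass coffee pot, 195 mm high with its lid knob, belly 84 mm across, about 0.75 kg, standing loose on the tray. Origin: centre of its underside; z up; the spout points to its +x and reaches 68 mm from its axis, the loop handle to its -x, 67 mm.
- pot_tall_top (a point): The very top of the round lid knob of the tallest pot, on the pot's axis.
- pot_middle: The middle-sized brass coffee pot, 160 mm high with its lid knob, belly 72 mm across, about 0.55 kg, standing loose on the tray. Origin: centre of its underside; z up; the spout points to its +x and reaches 59 mm from its axis, the loop handle to its -x, 58 mm.
- pot_middle_top (a point): The very top of the round lid knob of the middle-sized pot, on the pot's axis.
- pot_short: The shortest brass coffee pot, 128 mm high with its lid knob, belly 62 mm across, about 0.4 kg, standing loose on the tray. Origin: centre of its underside; z up; the spout points to its +x and reaches 51 mm from its axis, the loop handle to its -x, 50 mm.
- pot_short_top (a point): The very top of the round lid knob of the shortest pot, on the pot's axis.
- cup: Small white cup, 46 mm across, 45 mm high, loose on the tray near its rim. Origin: centre of its underside.
- jug: Small clay jug, 68 mm across, 100 mm high, loose on the table. Origin: centre of its underside.
- lantern: Square dark metal lantern, 85 x 85 mm, 172 mm high with its ring, loose on the table beside the tray. Origin: centre of its underside.
- bowl: Wooden bowl of nuts, fixed, 180 mm across, 55 mm high. Origin: centre of its underside.

How it is judged:
On the way, in this order (a step that is already met when the one before it is completed fails the run):
1. the round button is pressed fully down (value of joint start above 0.0045 m), for 0.05 s.
2. the round button is let up again (value of joint start below 0.002 m), for 0.1 s.
3. point just above the lid knob of the tallest pot for two seconds (1.7 s counts) (horizontal distance between the grasp point and pot_tall_top below 0.03 m and distance between the grasp point and pot_tall_top between 0.02 and 0.085 m and z of the grasp point in the frame of pot_tall_top above 0.017 m), for 1.7 s.
4. point just above the lid knob of the shortest pot for two seconds (1.7 s counts) (horizontal distance between the grasp point and pot_short_top below 0.03 m and distance between the grasp point and pot_short_top between 0.02 and 0.085 m and z of the grasp point in the frame of pot_short_top above 0.017 m), for 1.7 s.
At the end, for the whole second after the job is handed in: The grasp point between the finger pads (about 19 mm behind the fingertips) is within 30 mm sideways of the shortest pot's axis and 20 to 85 mm above its lid knob; both buttons are up (under 2 mm); pots, cup, jug and lantern stand upright (0.1 rad), at rest, within 12 mm of where they started (all of step 4 and distance of each of pot_tall, pot_middle, pot_short, cup, jug, lantern from where it was at the start of the episode below 0.012 m and angle between each of pot_tall, pot_middle, pot_short, cup, jug, lantern's own z axis and vertical below 0.1 rad and linear speed of each of pot_tall, pot_middle, pot_short, cup, jug, lantern below 0.03 m/s and value of joint each of start, stop below 0.002 m); the robot touches nothing.
It fails at once if the robot touches a pot, the tray, the cup, jug, lantern or bowl (contact force between any of the fingers, the arm and pot_tall above 0.5 N or contact force between any of the fingers, the arm and pot_middle above 0.5 N or contact force between any of the fingers, the arm and pot_short above 0.5 N or contact force between any of the fingers, the arm and cup above 0.5 N or contact force between any of the fingers, the arm and jug above 0.5 N or contact force between any of the fingers, the arm and lantern above 0.5 N or contact force between any of the fingers, the arm and bowl above 0.5 N or contact force between any of the fingers, the arm and tray above 0.5 N).
It fails at once if a pot, the cup, jug or lantern is shifted, lifted or carried (over 12 mm) (distance of any of pot_tall, pot_middle, pot_short, cup, jug, lantern from where it was at the start of the episode above 0.012 m).
It fails at once if the square button is pressed (value of joint stop above 0.003 m).
It fails at once if the robot points at the middle-sized pot (fingertips within about 3 cm above its lid knob) (horizontal distance between the grasp point and pot_middle_top below 0.02 m and distance between the grasp point and pot_middle_top below 0.05 m).
It also fails if it takes over 56 s, if anything falls off the work surface, if the arm or the gripper's body presses on something with over 40 N, if the wrist force passes 120 N, or if a joint passes its speed limit or range.

## Working session

There is one attempt and no reset: what is moved stays moved. The work goes in short steps, Python scripts to look and compute and a tool call to move; the robot and the scene stay as the last step left them, time stands still between calls to the robot, and variables do not carry over. Pictures are saved under pics/ and viewed, and the job is handed in when it is done.

Besides the shell and the picture viewer there is one more tool, called after ">>>" in YAML: its name, and indented under it one key for each argument. carry_out: Moves the arm, as the interface text tells. Its arguments: {"type":"object","properties":{"commands":{"type":"array"},"grip_force":{"type":"number"}},"required":["commands"]}

```bash
mkdir -p pics; cat > h.py <<'E'
import numpy as np, cv2
from bench import ctrl,get_image,camera_info
E
python3 - <<'E'
from h import *
for n in ["scene","top"]:
    im=get_image(n); cv2.imwrite(f"pics/{n}0.png",im[:,:,::-1]); i=camera_info(n); print(n,i)
s=ctrl.get_state()
print({k:np.round(v,4) for k,v in s.items()})
E
```

```text
scene {'intrinsics': array([[532.68321813,   0.        , 278.09210858],
       [  0.        , 532.68321813, 207.51307769],
       [  0.        ,   0.        ,   1.        ]]), 'k1': -0.035245464990441955, 'R': array([[ 0.79165013,  0.61097263, -0.00158551],
       [ 0.49936577, -0.64852961, -0.57449384],
       [-0.35202826,  0.45400637, -0.81850737]]), 't': array([-0.47350111, -0.19523791,  1.64137293])}
top {'intrinsics': array([[456.44842482,   0.        , 274.57209636],
       [  0.        , 456.44842482, 205.49340285],
       [  0.        ,   0.        ,   1.        ]]), 'k1': -0.13499983716264913, 'R': array([[ 0.02508764, -0.99966315, -0.00664782],
       [-0.99443233, -0.02427445, -0.1025431 ],
       [ 0.10234719,  0.00918338, -0.99470635]]), 't': array([0.00157357, 0.6099053 , 1.24169431])}
{'time': np.float64(0.1), 'joint_positions': array([-1.1279,  0.3218, -0.0701,  1.4516,  0.0226,  1.3708, -0.0569]), 'qd': array([-0.0011, -0.0031, -0.0003, -0.0036, -0.    ,  0.0001, -0.0015]), 'joint_torque': array([-2.00000e-04, -4.92572e+01, -4.05800e-01, -3.13400e+01,
       -6.42000e-02,  3.94000e-02,  1.00000e-04]), 'position': array([0.2701, 0.5907, 0.2216]), 'tool_rot': array([-6.6840e-01, -3.0694e+00,  2.7000e-03]), 'ft_force': array([-0.0591,  0.5264, -0.7115]), 'torque': array([-0.0151,  0.0313, -0.0045]), 'grip_width': np.float64(0.9993)}
```

View pics/scene0.png

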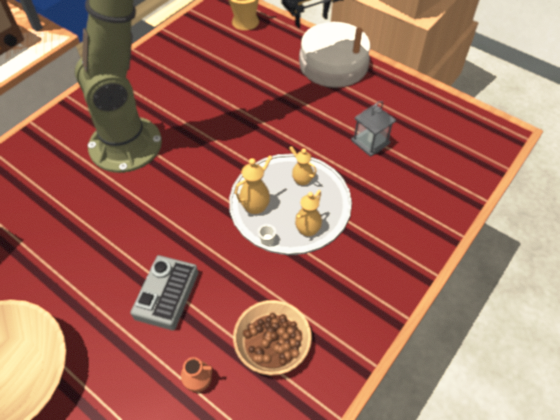

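View pics/top0.png

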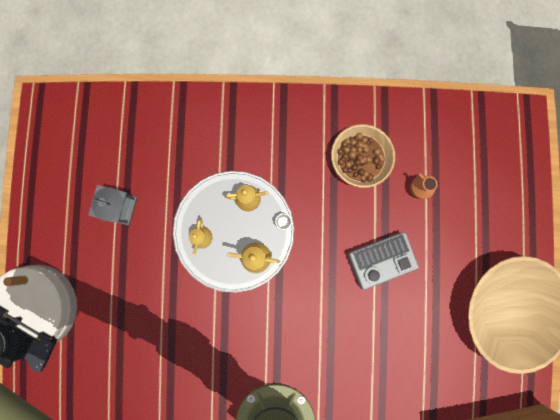

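The top view shows the tray at (233,231), with pots at (255,257), (247,197) and (201,237). The console is at (382,260), its round button near (373,276) and square one near (404,264). I'll zoom in to find the knobs and buttons.

```bash
python3 - <<'E'
import cv2
a=cv2.imread("pics/top0.png"); b=cv2.imread("pics/scene0.png")
cv2.imwrite("pics/z1.png",cv2.resize(a[165:295,165:300],None,fx=5.8,fy=4.6,interpolation=2) if 0 else cv2.resize(a[170:300,170:300],(598,598),interpolation=2))
cv2.imwrite("pics/z2.png",cv2.resize(b[140:260,220:360],(700,600),interpolation=2))
c=cv2.resize(a[225:295,340:425],(425,350),interpolation=2); d=cv2.resize(b[250:330,125:205],(350,350),interpolation=2)
cv2.imwrite("pics/z3.png",cv2.hconcat([c,d]))
E
```

```text
(no output)
```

View pics/z1.png

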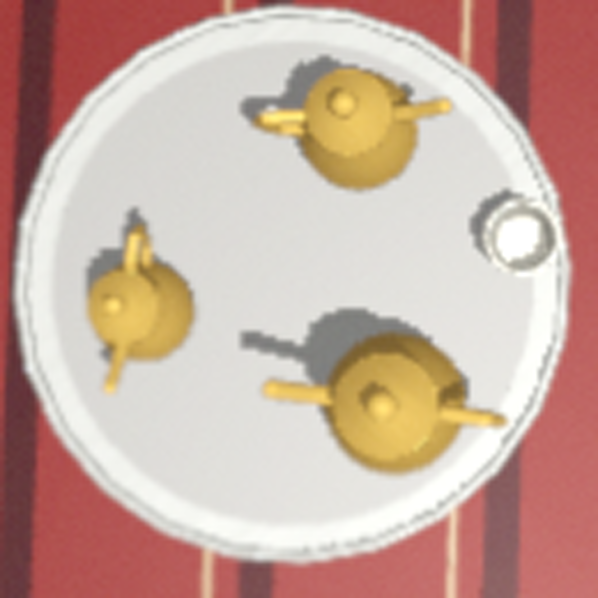

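View pics/z2.png

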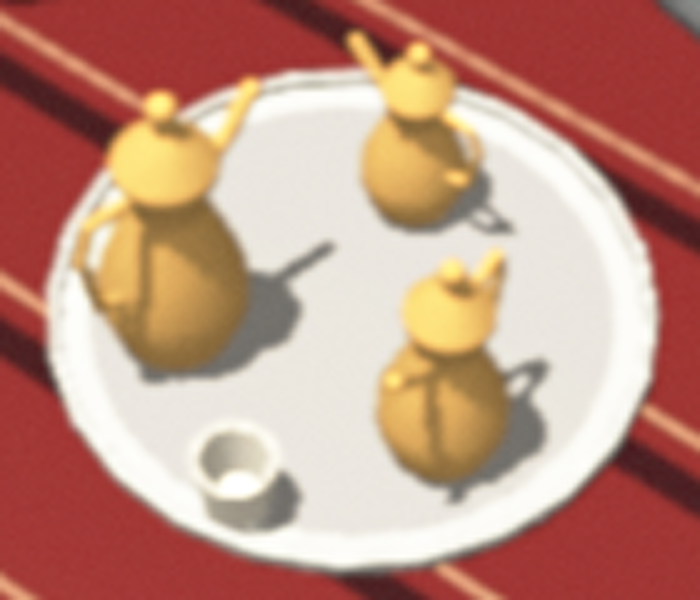

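View pics/z3.png

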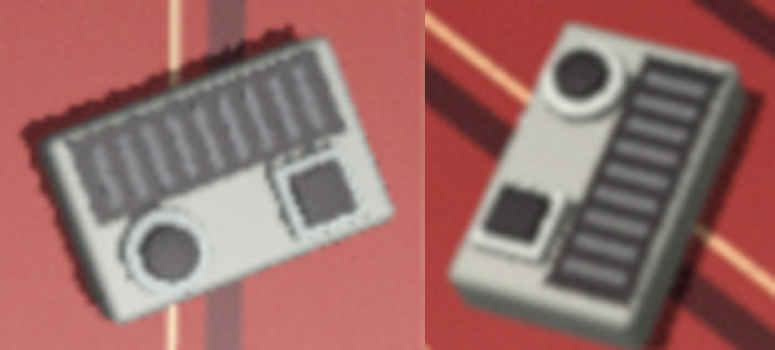

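Zoomed in, the knobs in the top view are at about (252.5,256.9), (244.5,192.3) and (194.9,236.2). The round button is at about (374,275) and the square one at (404,264). Next I'll triangulate them across both views.

```bash
cat >> h.py <<'E'
def ray(n,uv):
    i=camera_info(n);K=i["intrinsics"];R=np.array(i["R"]);t=np.array(i["t"])
    d=np.array([(uv[0]-K[0,2])/K[0,0],(uv[1]-K[1,2])/K[1,1]]);p=d.copy()
    for _ in range(30): p=d/(1+i["k1"]*(p@p))
    v=R.T@np.array([p[0],p[1],1]); return -R.T@t, v/np.linalg.norm(v)
def tri(a,b):
    A=np.zeros((3,3));y=np.zeros(3);L=[ray("top",a),ray("scene",b)]
    for c,v in L:
        P=np.eye(3)-np.outer(v,v);A+=P;y+=P@c
    X=np.linalg.solve(A,y); return X,[np.linalg.norm(np.cross(X-c,v)) for c,v in L][0]*2
def plane(n,uv,z):
    c,v=ray(n,uv);return c+v*(z-c[2])/v[2]
E
python3 - <<'E'
from h import *
f=lambda p,s,o:((p[0]+.5)/s-.5+o[0],(p[1]+.5)/s-.5+o[1])
T=lambda x,y:f((x,y),4.6,(170,170)); S=lambda x,y:f((x,y),5,(220,140))
for n,a,b,h in [("tall",T(380,400),S(161,105),.201),("mid",T(343,103),S(454,270),.166),("short",T(115,305),S(420,53),.134)]:
    print(n,*[np.round(q,4) for q in tri(a,b)],plane("top",a,h-.007).round(4),plane("scene",b,h-.007).round(4))
C=lambda x,y:f((x,y),5,(340,225)); D=lambda x,y:f((x-425,y),4.375,(125,250))
for n,a,b in [("round",C(170,251),D(581,75)),("square",C(321,195),D(517,213))]:
    print(n,*[np.round(q,4) for q in tri(a,b)],plane("top",a,.056).round(4),plane("scene",b,.056).round(4))
print("lantern",*[np.round(q,4) for q in tri((112,203),(377,106))],plane("top",(112,203),.13),plane("scene",(371,150),0))
print("jug",plane("top",(423,187),.1),"bowl",plane("top",(363,155),.055),"tray",plane("top",(233.5,231.5),.01))
E
```

```text
tall [0.4669 0.0645 0.1995] 0.0031 [0.468  0.0659 0.194 ] [0.4627 0.0668 0.194 ]
mid [0.6285 0.0927 0.1622] 0.0003 [0.6288 0.0929 0.159 ] [0.6274 0.0949 0.159 ]
short [0.5163 0.219  0.1332] 0.0012 [0.5161 0.2197 0.127 ] [0.5137 0.2241 0.127 ]
round [ 0.4248 -0.256   0.0612] 0.0002 [ 0.4246 -0.257   0.056 ] [ 0.4219 -0.2546  0.056 ]
square [ 0.4567 -0.339   0.0594] 0.0008 [ 0.4563 -0.3403  0.056 ] [ 0.4552 -0.3381  0.056 ]
lantern [0.599  0.4322 0.1798] 0.0221 [0.59569206 0.4427402  0.13      ] [0.61472186 0.44343987 0.        ]
jug [ 0.66220755 -0.3808865   0.1       ] bowl [ 0.75453324 -0.22612911  0.055     ] tray [0.53519667 0.13102838 0.01      ]
```

Tri heights of 0.20, 0.16 and 0.13 m identify the pots as tall (0.467,0.065), middle (0.629,0.093) and short (0.516,0.219). The round button is at (0.424,-0.256), and it measures 89 mm from the square one as expected. Now I'll work out the transit moves in tool axes.

```bash
cat >> h.py <<'E'
from scipy.spatial.transform import Rotation as Ro
def to_tool(X,base=None):
    s=ctrl.get_state();R=Ro.from_rotvec(s["tool_rot"]);p=np.array(s["position"]) if base is None else np.array(base)
    return R.inv().apply(np.array(X)-p)
def show(w=()):
    s=ctrl.get_state();R=Ro.from_rotvec(s["tool_rot"]).as_matrix()
    print("t",s["time"],"pos",s["position"].round(4),"zax",R[:,2].round(4),"F",s["ft_force"].round(2),"w",s["grip_width"],"q",s["joint_positions"].round(2))
    for x in w: print(x,to_tool(x).round(4))
E
python3 - <<'E'
from h import *
show([(.31,.56,.30),(.36,.50,.32),(.41,.43,.32),(.45,.35,.32),(.47,.28,.32),(.48,.2,.32),(.485,.12,.32),(.485,.04,.32)])
print(Ro.from_rotvec(ctrl.get_state()["tool_rot"]).as_matrix().round(3))
E
```

```text
t 0.1 pos [0.2701 0.5907 0.2216] zax [-6.0e-04 -1.6e-03 -1.0e+00] F [-0.06  0.53 -0.71] w 0.9992608683461004 q [-1.13  0.32 -0.07  1.45  0.02  1.37 -0.06]
(0.31, 0.56, 0.3) [-0.049  -0.0114 -0.0784]
(0.36, 0.5, 0.32) [-0.1195 -0.0453 -0.0984]
(0.41, 0.43, 0.32) [-0.194  -0.0881 -0.0983]
(0.45, 0.35, 0.32) [-0.2637 -0.1442 -0.0982]
(0.47, 0.28, 0.32) [-0.311  -0.1996 -0.0981]
(0.48, 0.2, 0.32) [-0.3533 -0.2682 -0.0979]
(0.485, 0.12, 0.32) [-0.3911 -0.3389 -0.0978]
(0.485, 0.04, 0.32) [-0.4244 -0.4116 -0.0977]
[[-0.909  0.416 -0.001]
 [ 0.416  0.909 -0.002]
 [-0.    -0.002 -1.   ]]
```

>>> carry_out:
  commands:
    - {"tx":-0.01,"ty":0,"tz":-0.045,"jaw":0}
    - {"tx":-0.03,"ty":-0.005,"tz":-0.098,"jaw":0}
    - {"tx":-0.07,"ty":-0.02,"tz":-0.098,"rz":0.08,"jaw":0}
    - {"tx":-0.11,"ty":-0.04,"tz":-0.098,"rz":0.16,"jaw":0}
    - {"tx":-0.15,"ty":-0.063,"tz":-0.098,"rz":0.25,"jaw":0}
    - {"tx":-0.194,"ty":-0.088,"tz":-0.098,"rz":0.34,"jaw":0}
    - {"tx":-0.23,"ty":-0.115,"tz":-0.098,"rz":0.42,"jaw":0}
    - {"tx":-0.264,"ty":-0.144,"tz":-0.098,"rz":0.5,"jaw":0}
    - {"tx":-0.29,"ty":-0.172,"tz":-0.098,"rz":0.57,"jaw":0}
    - {"tx":-0.311,"ty":-0.2,"tz":-0.098,"rz":0.64,"jaw":0}
    - {"tx":-0.332,"ty":-0.234,"tz":-0.098,"rz":0.72,"jaw":0}
    - {"tx":-0.353,"ty":-0.268,"tz":-0.098,"rz":0.8,"jaw":0}

```text
invalid input
```

```bash
python3 - <<'E'
from h import *
show([(.485,.15,.32),(.485,.1,.32),(.485,0,.32),(.46,-.1,.32),(.445,-.18,.3),(.424,-.256,.26),(.424,-.256,.2)])
E
```

```text
t 0.1 pos [0.2701 0.5907 0.2216] zax [-6.0e-04 -1.6e-03 -1.0e+00] F [-0.06  0.53 -0.71] w 0.9992608683461004 q [-1.13  0.32 -0.07  1.45  0.02  1.37 -0.06]
(0.485, 0.15, 0.32) [-0.3787 -0.3116 -0.0979]
(0.485, 0.1, 0.32) [-0.3995 -0.3571 -0.0978]
(0.485, 0, 0.32) [-0.441  -0.448  -0.0976]
(0.46, -0.1, 0.32) [-0.4599 -0.5493 -0.0974]
(0.445, -0.18, 0.3) [-0.4795 -0.6283 -0.0773]
(0.424, -0.256, 0.26) [-0.492  -0.7061 -0.0372]
(0.424, -0.256, 0.2) [-0.492  -0.706   0.0228]
```

Refused, so nothing moved. Probably every key has to be present in each row, so I'll resend with full rows.

>>> carry_out:
  commands:
    - {"tx":-0.01,"ty":0,"tz":-0.045,"rx":0,"ry":0,"rz":0,"jaw":0}
    - {"tx":-0.03,"ty":-0.005,"tz":-0.098,"rx":0,"ry":0,"rz":0,"jaw":0}
    - {"tx":-0.07,"ty":-0.02,"tz":-0.098,"rx":0,"ry":0,"rz":0.08,"jaw":0}
    - {"tx":-0.11,"ty":-0.04,"tz":-0.098,"rx":0,"ry":0,"rz":0.16,"jaw":0}
    - {"tx":-0.15,"ty":-0.063,"tz":-0.098,"rx":0,"ry":0,"rz":0.25,"jaw":0}
    - {"tx":-0.194,"ty":-0.088,"tz":-0.098,"rx":0,"ry":0,"rz":0.34,"jaw":0}
    - {"tx":-0.23,"ty":-0.115,"tz":-0.098,"rx":0,"ry":0,"rz":0.42,"jaw":0}
    - {"tx":-0.264,"ty":-0.144,"tz":-0.098,"rx":0,"ry":0,"rz":0.5,"jaw":0}
    - {"tx":-0.29,"ty":-0.172,"tz":-0.098,"rx":0,"ry":0,"rz":0.57,"jaw":0}
    - {"tx":-0.311,"ty":-0.2,"tz":-0.098,"rx":0,"ry":0,"rz":0.64,"jaw":0}
    - {"tx":-0.332,"ty":-0.234,"tz":-0.098,"rx":0,"ry":0,"rz":0.72,"jaw":0}
    - {"tx":-0.353,"ty":-0.268,"tz":-0.098,"rx":0,"ry":0,"rz":0.8,"jaw":0}

```text
time: 1.6
position: [0.4798, 0.1984, 0.3206]
tool_rot: [1.817, 2.563, 0.0]
ft_force: [0.4, -0.3, 0.8]
grip_width: 0.005
```

```bash
python3 - <<'E'
from h import *
show([(.485,.15,.32),(.485,.1,.32),(.485,0,.32),(.46,-.1,.32),(.445,-.18,.3),(.424,-.256,.26),(.424,-.256,.2)])
E
```

```text
t 1.6 pos [0.4798 0.1984 0.3206] zax [ 2.e-04  2.e-04 -1.e+00] F [ 0.43 -0.26  0.8 ] w 0.005205477689501347 q [-0.71  0.    0.27  1.62 -0.    1.52 -0.1 ]
(0.485, 0.15, 0.32) [-0.0473 -0.0111  0.0006]
(0.485, 0.1, 0.32) [-0.0945 -0.0277  0.0006]
(0.485, 0, 0.32) [-0.1889 -0.0608  0.0006]
(0.46, -0.1, 0.32) [-0.275  -0.1175  0.0006]
(0.445, -0.18, 0.3) [-0.3455 -0.1582  0.0206]
(0.424, -0.256, 0.26) [-0.4102 -0.2032  0.0606]
(0.424, -0.256, 0.2) [-0.4102 -0.2032  0.1206]
```

>>> carry_out:
  commands:
    - {"tx":-0.047,"ty":-0.011,"tz":0,"rx":0,"ry":0,"rz":0.06,"jaw":0}
    - {"tx":-0.094,"ty":-0.028,"tz":0,"rx":0,"ry":0,"rz":0.15,"jaw":0}
    - {"tx":-0.142,"ty":-0.044,"tz":0,"rx":0,"ry":0,"rz":0.25,"jaw":0}
    - {"tx":-0.189,"ty":-0.061,"tz":0,"rx":0,"ry":0,"rz":0.35,"jaw":0}
    - {"tx":-0.232,"ty":-0.089,"tz":0,"rx":0,"ry":0,"rz":0.45,"jaw":0}
    - {"tx":-0.275,"ty":-0.117,"tz":0,"rx":0,"ry":0,"rz":0.54,"jaw":0}
    - {"tx":-0.31,"ty":-0.138,"tz":0.01,"rx":0,"ry":0,"rz":0.63,"jaw":0}
    - {"tx":-0.345,"ty":-0.158,"tz":0.02,"rx":0,"ry":0,"rz":0.72,"jaw":0}
    - {"tx":-0.378,"ty":-0.181,"tz":0.04,"rx":0,"ry":0,"rz":0.8,"jaw":0}
    - {"tx":-0.41,"ty":-0.203,"tz":0.06,"rx":0,"ry":0,"rz":0.85,"jaw":0}
    - {"tx":-0.41,"ty":-0.203,"tz":0.12,"rx":0,"ry":0,"rz":0.85,"jaw":0}
    - {"tx":-0.41,"ty":-0.203,"tz":0.17,"rx":0,"ry":0,"rz":0.85,"jaw":0}

```text
time: 3.1
position: [0.4248, -0.2547, 0.1491]
tool_rot: [-2.711, -1.587, -0.002]
ft_force: [0.8, 0.9, 0.3]
grip_width: 0.009
```

```bash
python3 - <<'E'
from h import *
a=get_image("top");b=get_image("scene")
show([(.424,-.256,.09),(.424,-.256,.06)])
cv2.imwrite("pics/b1.png",cv2.hconcat([cv2.resize(a[200:320,330:450],(400,400),interpolation=2),cv2.resize(b[200:340,90:230],(400,400),interpolation=2)])[:,:,::-1])
E
```

```text
t 3.2 pos [ 0.4214 -0.2526  0.146 ] zax [-0.0093  0.0033 -1.    ] F [ 0.24 -0.6   0.75] w 0.010642948260855505 q [-0.26  0.04  0.77  1.95 -0.03  1.17  0.01]
(0.424, -0.256, 0.09) [-0.0016  0.0045  0.056 ]
(0.424, -0.256, 0.06) [-0.0015  0.0048  0.086 ]
```

View pics/b1.png

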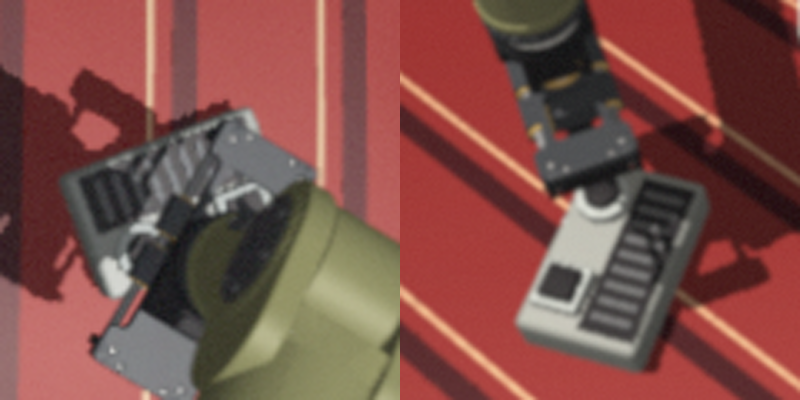

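The views show the closed gripper over the round button, with the square button clear at about (560,283) in the right-hand crop. I'll descend to about 15 mm above it and let the arm settle.

>>> carry_out:
  commands:
    - {"tx":0,"ty":0,"tz":0.03,"rx":0,"ry":0,"rz":0,"jaw":0}
    - {"tx":0,"ty":0,"tz":0.06,"rx":0,"ry":0,"rz":0,"jaw":0}
    - {"tx":0,"ty":0,"tz":0.065,"rx":0,"ry":0,"rz":0,"jaw":0}
    - {"tx":0,"ty":0,"tz":0.065,"rx":0,"ry":0,"rz":0,"jaw":0}
    - {"tx":0,"ty":0,"tz":0.065,"rx":0,"ry":0,"rz":0,"jaw":0}

```text
time: 3.82
position: [0.4274, -0.2543, 0.0873]
tool_rot: [2.707, 1.591, 0.004]
ft_force: [-0.3, -0.4, -0.1]
grip_width: 0.003
```

```bash
python3 - <<'E'
from h import *
b=get_image("scene")
show([(.424,-.256,.08),(.424,-.256,.06)])
cv2.imwrite("pics/b2.png",cv2.resize(b[210:330,100:220],(600,600),interpolation=2)[:,:,::-1])
E
```

```text
t 3.875 pos [ 0.4272 -0.2541  0.0871] zax [ 2.6e-03 -4.0e-04 -1.0e+00] F [-0.54 -0.43 -0.51] w 0.005700561653278843 q [-0.24  0.13  0.77  2.01 -0.1   1.04  0.07]
(0.424, -0.256, 0.08) [-0.0032 -0.0019  0.0071]
(0.424, -0.256, 0.06) [-0.0032 -0.002   0.0271]
```

View pics/b2.png

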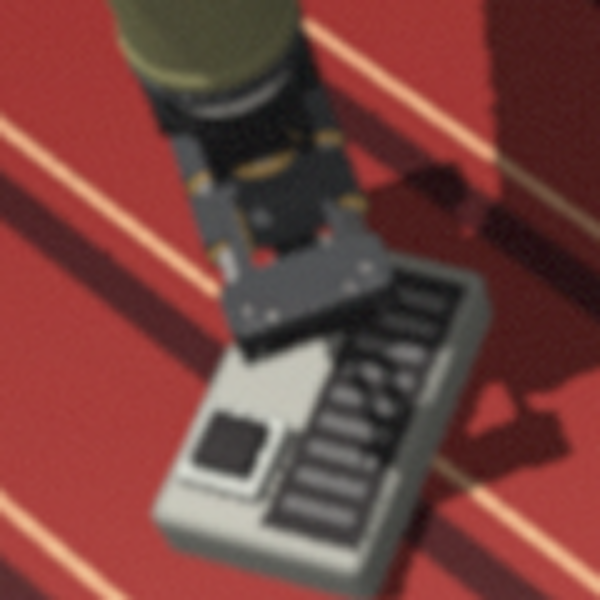

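The picture shows the gripper over the round button with the square one free. I'll correct 3 mm sideways and descend in small steps until force shows.

>>> carry_out:
  commands:
    - {"tx":-0.003,"ty":-0.002,"tz":0.01,"rx":0,"ry":0,"rz":0,"jaw":0}
    - {"tx":-0.003,"ty":-0.002,"tz":0.02,"rx":0,"ry":0,"rz":0,"jaw":0}
    - {"tx":-0.003,"ty":-0.002,"tz":0.026,"rx":0,"ry":0,"rz":0,"jaw":0}
    - {"tx":-0.003,"ty":-0.002,"tz":0.029,"rx":0,"ry":0,"rz":0,"jaw":0}
    - {"tx":-0.003,"ty":-0.002,"tz":0.031,"rx":0,"ry":0,"rz":0,"jaw":0}
    - {"tx":-0.003,"ty":-0.002,"tz":0.031,"rx":0,"ry":0,"rz":0,"jaw":0}

```text
time: 4.62
position: [0.423, -0.2557, 0.0604]
tool_rot: [-2.705, -1.588, -0.003]
ft_force: [-20.3, 10.6, 60.7]
grip_width: 0.002
```

```bash
python3 - <<'E'
from h import *
show([(.424,-.256,.05)])
E
```

```text
t 4.625 pos [ 0.423  -0.2557  0.0604] zax [-0.0012  0.0053 -1.    ] F [-20.29  10.57  60.71] w 0.0017340408436122025 q [-0.22  0.17  0.77  2.03 -0.15  0.99  0.12]
(0.424, -0.256, 0.05) [0.0001 0.001  0.0104]
```

60 N at z=0.060 means it is hard against something. I'll ease up in small steps and read the force, to see whether a spring follows the fingers and the button was really down.

>>> carry_out:
  commands:
    - {"tx":0,"ty":0,"tz":-0.003,"rx":0,"ry":0,"rz":0,"jaw":0}
    - {"tx":0,"ty":0,"tz":-0.003,"rx":0,"ry":0,"rz":0,"jaw":0}

```text
time: 4.88
position: [0.4229, -0.2556, 0.0609]
tool_rot: [-2.706, -1.59, -0.002]
ft_force: [-11.9, 5.2, 36.1]
grip_width: 0.005
```

>>> carry_out:
  commands:
    - {"tx":0,"ty":0,"tz":-0.002,"rx":0,"ry":0,"rz":0,"jaw":0}
    - {"tx":0,"ty":0,"tz":-0.002,"rx":0,"ry":0,"rz":0,"jaw":0}

```text
time: 5.12
position: [0.4228, -0.2555, 0.0611]
tool_rot: [-2.707, -1.591, -0.0]
ft_force: [-6.6, 3.0, 20.1]
grip_width: 0.003
```

>>> carry_out:
  commands:
    - {"tx":0,"ty":0,"tz":-0.002,"rx":0,"ry":0,"rz":0,"jaw":0}
    - {"tx":0,"ty":0,"tz":-0.002,"rx":0,"ry":0,"rz":0,"jaw":0}

```text
time: 5.38
position: [0.4228, -0.2555, 0.0616]
tool_rot: [-2.708, -1.591, 0.0]
ft_force: [-1.2, -0.0, 4.4]
grip_width: 0.006
```

>>> carry_out:
  commands:
    - {"tx":0,"ty":0,"tz":-0.002,"rx":0,"ry":0,"rz":0,"jaw":0}
    - {"tx":0,"ty":0,"tz":-0.002,"rx":0,"ry":0,"rz":0,"jaw":0}

```text
time: 5.62
position: [0.4227, -0.2555, 0.0635]
tool_rot: [-2.708, -1.592, 0.001]
ft_force: [-2.1, -1.0, 3.6]
grip_width: 0.006
```

>>> carry_out:
  commands:
    - {"tx":0,"ty":0,"tz":-0.002,"rx":0,"ry":0,"rz":0,"jaw":0}
    - {"tx":0,"ty":0,"tz":-0.002,"rx":0,"ry":0,"rz":0,"jaw":0}

```text
time: 5.88
position: [0.4228, -0.2555, 0.0655]
tool_rot: [2.708, 1.592, -0.0]
ft_force: [-1.2, -0.9, 2.9]
grip_width: 0.004
```

Easing up, the force fell from 60 N to 4.4 N at the stop, then to 3.6 and 2.9 N over 4 mm. That's the button's spring, so it was bottomed at z≈0.061 and came up with the fingers. Now I'll lift clear.

>>> carry_out:
  commands:
    - {"tx":0,"ty":0,"tz":-0.02,"rx":0,"ry":0,"rz":0,"jaw":0}
    - {"tx":0,"ty":0,"tz":-0.06,"rx":0,"ry":0,"rz":0,"jaw":0}
    - {"tx":0,"ty":0,"tz":-0.11,"rx":0,"ry":0,"rz":0,"jaw":0}
    - {"tx":0,"ty":0,"tz":-0.16,"rx":0,"ry":0,"rz":0,"jaw":0}
    - {"tx":0,"ty":0,"tz":-0.21,"rx":0,"ry":0,"rz":0,"jaw":0}
    - {"tx":0,"ty":0,"tz":-0.25,"rx":0,"ry":0,"rz":0,"jaw":0}
    - {"tx":0,"ty":0,"tz":-0.25,"rx":0,"ry":0,"rz":0,"jaw":0}

```text
time: 6.75
position: [0.4247, -0.2556, 0.3182]
tool_rot: [2.705, 1.591, 0.007]
ft_force: [1.6, 0.1, -1.2]
grip_width: 0.003
```

```bash
python3 - <<'E'
from h import *
b=get_image("scene")
show([(.445,-.18,.32),(.46,-.1,.32),(.475,-.03,.32),(.47,.0645,.32),(.467,.0645,.32)])
cv2.imwrite("pics/b3.png",cv2.resize(b[210:330,100:220],(600,600),interpolation=2)[:,:,::-1])
E
```

```text
t 6.8 pos [ 0.4237 -0.2551  0.3161] zax [ 2.3e-03  1.0e-04 -1.0e+00] F [-0.83  0.47 -0.77] w 0.004243712005790329 q [-0.3  -0.09  0.74  1.7   0.06  1.51 -0.07]
(0.445, -0.18, 0.32) [ 0.076  -0.0179 -0.0038]
(0.46, -0.1, 0.32) [ 0.1532 -0.0436 -0.0038]
(0.475, -0.03, 0.32) [ 0.2217 -0.0645 -0.0037]
(0.47, 0.0645, 0.32) [ 0.3019 -0.1148 -0.0037]
(0.467, 0.0645, 0.32) [ 0.3004 -0.1174 -0.0037]
```

View pics/b3.png

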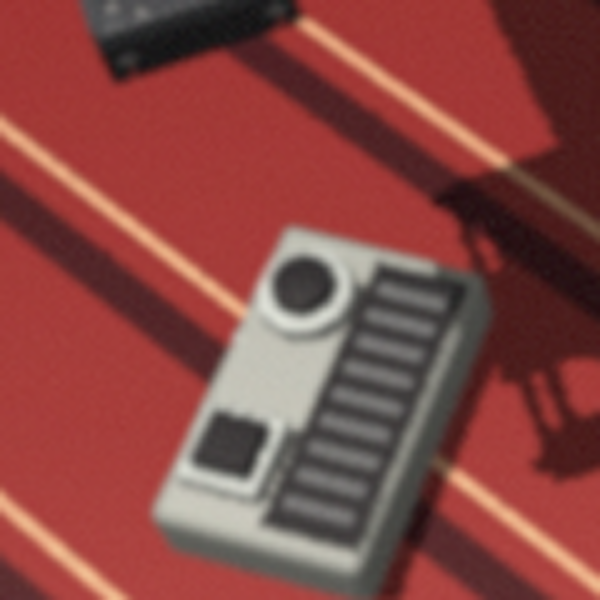

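The round button at (303,285) in the crop is up and looks as before, with the square one untouched. Next is the tallest pot.

>>> carry_out:
  commands:
    - {"tx":0.038,"ty":-0.009,"tz":0,"rx":0,"ry":0,"rz":-0.08,"jaw":0}
    - {"tx":0.076,"ty":-0.018,"tz":0,"rx":0,"ry":0,"rz":-0.16,"jaw":0}
    - {"tx":0.115,"ty":-0.031,"tz":0,"rx":0,"ry":0,"rz":-0.25,"jaw":0}
    - {"tx":0.153,"ty":-0.044,"tz":0,"rx":0,"ry":0,"rz":-0.34,"jaw":0}
    - {"tx":0.188,"ty":-0.054,"tz":0,"rx":0,"ry":0,"rz":-0.43,"jaw":0}
    - {"tx":0.222,"ty":-0.065,"tz":0,"rx":0,"ry":0,"rz":-0.52,"jaw":0}
    - {"tx":0.262,"ty":-0.09,"tz":0,"rx":0,"ry":0,"rz":-0.6,"jaw":0}
    - {"tx":0.3,"ty":-0.117,"tz":0,"rx":0,"ry":0,"rz":-0.68,"jaw":0}
    - {"tx":0.3,"ty":-0.117,"tz":0,"rx":0,"ry":0,"rz":-0.68,"jaw":0}
    - {"tx":0.3,"ty":-0.117,"tz":0,"rx":0,"ry":0,"rz":-0.68,"jaw":0}

```text
time: 8.05
position: [0.4668, 0.0635, 0.3152]
tool_rot: [2.022, 2.404, -0.002]
ft_force: [0.0, -1.4, 0.5]
grip_width: 0.005
```

```bash
python3 - <<'E'
from h import *
b=get_image("scene");a=get_image("top")
show([(.467,.0645,.237)])
cv2.imwrite("pics/c1.png",cv2.hconcat([cv2.resize(b[120:260,210:350],(400,400),interpolation=2),cv2.resize(a[170:310,170:310],(400,400),interpolation=2)])[:,:,::-1])
E
```

```text
t 8.15 pos [0.4669 0.0625 0.3155] zax [-0.e+00 -3.e-04 -1.e+00] F [0.06 0.11 0.17] w 0.010087613397153253 q [-0.62 -0.11  0.39  1.73  0.04  1.51 -0.06]
(0.467, 0.0645, 0.237) [0.0019 0.0004 0.0785]
```

View pics/c1.png

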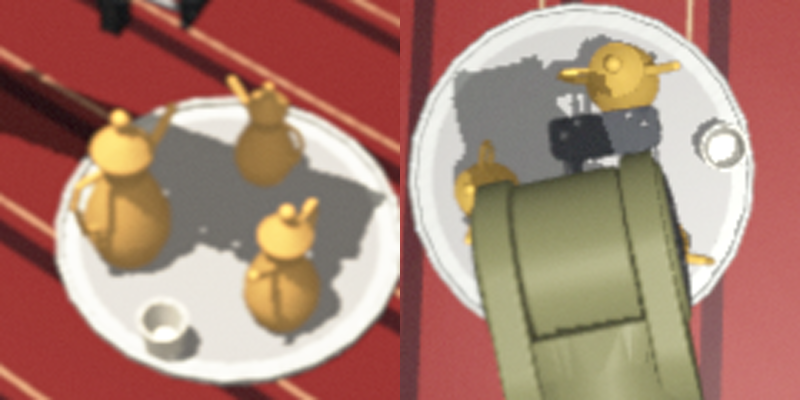

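The gripper is above the tray, but the views don't show clearly where the fingertips are. I'll project the TCP into both cameras and compare before going down.

```bash
cat >> h.py <<'E'
def proj(n,X):
    i=camera_info(n);K=i["intrinsics"];c=np.array(i["R"])@X+i["t"];p=c[:2]/c[2];p=p*(1+i["k1"]*(p@p));return (K[:2,:2]@p+K[:2,2])
E
python3 - <<'E'
from h import *
s=ctrl.get_state();P=s["position"];R=Ro.from_rotvec(s["tool_rot"]).as_matrix();print(R.round(2))
b=get_image("scene").copy();a=get_image("top").copy()
for n,im in (("scene",b),("top",a)):
  for X,c in ((P,(0,255,0)),(P-R[:,2]*.07,(0,255,255)),(np.array([.467,.0645,.2]),(0,0,255))):
    u=proj(n,X);print(n,u.round(1));cv2.circle(im,tuple(int(round(v)) for v in u),2,c,-1)
cv2.imwrite("pics/c2.png",cv2.hconcat([cv2.resize(b[20:220,160:360],(400,400),interpolation=2),cv2.resize(a[170:370,170:370],(400,400),interpolation=2)])[:,:,::-1])
E
```

```text
[[-0.17  0.99 -0.  ]
 [ 0.99  0.17 -0.  ]
 [-0.   -0.   -1.  ]]
scene [249.9 129. ]
scene [248.5 107.3]
scene [252.4 160.4]
top [250.6 257.6]
top [248.6 258. ]
top [252.6 257. ]
```

View pics/c2.png

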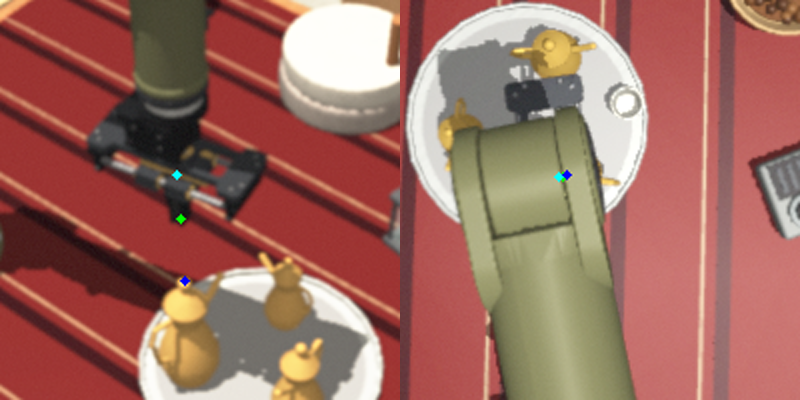

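The projected TCP (181,219 in the left crop) falls on the fingertips, and the knob estimate (185,281) falls on the tall pot's knob. The gripper body stays well above everything, so I'll descend and hold.

>>> carry_out:
  commands:
    - {"tx":0.002,"ty":0,"tz":0.025,"rx":0,"ry":0,"rz":0,"jaw":0}
    - {"tx":0.002,"ty":0,"tz":0.05,"rx":0,"ry":0,"rz":0,"jaw":0}
    - {"tx":0.002,"ty":0,"tz":0.065,"rx":0,"ry":0,"rz":0,"jaw":0}
    - {"tx":0.002,"ty":0,"tz":0.075,"rx":0,"ry":0,"rz":0,"jaw":0}
    - {"tx":0.002,"ty":0,"tz":0.078,"rx":0,"ry":0,"rz":0,"jaw":0}
    - {"tx":0.002,"ty":0,"tz":0.078,"rx":0,"ry":0,"rz":0,"jaw":0}
    - {"tx":0.002,"ty":0,"tz":0.078,"rx":0,"ry":0,"rz":0,"jaw":0}
    - {"tx":0.002,"ty":0,"tz":0.078,"rx":0,"ry":0,"rz":0,"jaw":0}

```text
time: 9.25
position: [0.4666, 0.0657, 0.238]
tool_rot: [2.022, 2.404, 0.001]
ft_force: [-0.2, -0.9, -0.3]
grip_width: 0.006
```

```bash
python3 - <<'E'
from h import *
b=get_image("scene");show([(.467,.0645,.234)])
cv2.imwrite("pics/c3.png",cv2.resize(b[80:260,180:360],(600,600),interpolation=2)[:,:,::-1])
E
```

```text
t 9.3 pos [0.4665 0.0657 0.2379] zax [ 7.e-04  3.e-04 -1.e+00] F [ 0.36  0.06 -0.35] w 0.005130778091354126 q [-0.61 -0.09  0.39  1.87  0.03  1.36 -0.05]
(0.467, 0.0645, 0.234) [-0.0013  0.0002  0.0039]
```

View pics/c3.png

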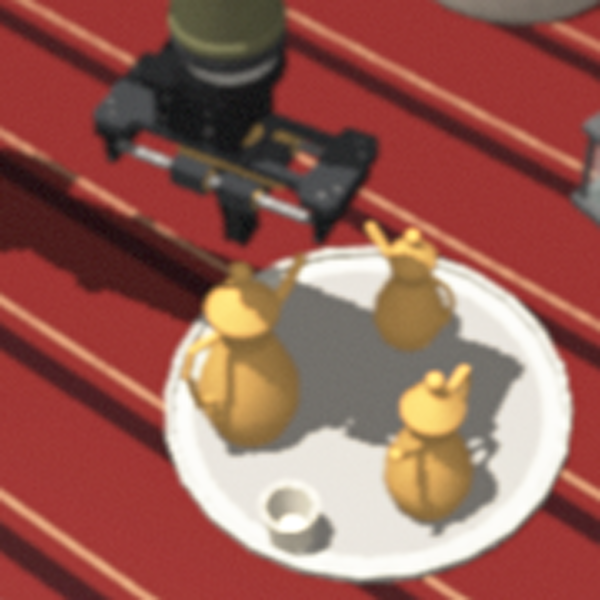

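The fingertips sit straight above the tall pot's knob with a clear gap, tip at about (240,240) and knob top at about (242,265) in the crop. I'll hold here.

>>> carry_out:
  commands:
    - {"tx":0,"ty":0,"tz":0,"rx":0,"ry":0,"rz":0,"jaw":0}
    - {"tx":0,"ty":0,"tz":0,"rx":0,"ry":0,"rz":0,"jaw":0}
    - {"tx":0,"ty":0,"tz":0,"rx":0,"ry":0,"rz":0,"jaw":0}
    - {"tx":0,"ty":0,"tz":0,"rx":0,"ry":0,"rz":0,"jaw":0}
    - {"tx":0,"ty":0,"tz":0,"rx":0,"ry":0,"rz":0,"jaw":0}
    - {"tx":0,"ty":0,"tz":0,"rx":0,"ry":0,"rz":0,"jaw":0}
    - {"tx":0,"ty":0,"tz":0,"rx":0,"ry":0,"rz":0,"jaw":0}
    - {"tx":0,"ty":0,"tz":0,"rx":0,"ry":0,"rz":0,"jaw":0}
    - {"tx":0,"ty":0,"tz":0,"rx":0,"ry":0,"rz":0,"jaw":0}
    - {"tx":0,"ty":0,"tz":0,"rx":0,"ry":0,"rz":0,"jaw":0}
    - {"tx":0,"ty":0,"tz":0,"rx":0,"ry":0,"rz":0,"jaw":0}
    - {"tx":0,"ty":0,"tz":0,"rx":0,"ry":0,"rz":0,"jaw":0}

```text
time: 10.8
position: [0.4663, 0.0657, 0.2376]
tool_rot: [-2.022, -2.404, -0.0]
ft_force: [0.2, 0.9, 0.8]
grip_width: 0.004
```

>>> carry_out:
  commands:
    - {"tx":0,"ty":0,"tz":0,"rx":0,"ry":0,"rz":0,"jaw":0}
    - {"tx":0,"ty":0,"tz":0,"rx":0,"ry":0,"rz":0,"jaw":0}
    - {"tx":0,"ty":0,"tz":0,"rx":0,"ry":0,"rz":0,"jaw":0}
    - {"tx":0,"ty":0,"tz":0,"rx":0,"ry":0,"rz":0,"jaw":0}
    - {"tx":0,"ty":0,"tz":0,"rx":0,"ry":0,"rz":0,"jaw":0}
    - {"tx":0,"ty":0,"tz":0,"rx":0,"ry":0,"rz":0,"jaw":0}
    - {"tx":0,"ty":0,"tz":0,"rx":0,"ry":0,"rz":0,"jaw":0}
    - {"tx":0,"ty":0,"tz":-0.03,"rx":0,"ry":0,"rz":0,"jaw":0}
    - {"tx":0,"ty":0,"tz":-0.06,"rx":0,"ry":0,"rz":0,"jaw":0}
    - {"tx":0,"ty":0,"tz":-0.07,"rx":0,"ry":0,"rz":0,"jaw":0}

```text
time: 12.05
position: [0.4671, 0.0658, 0.3092]
tool_rot: [2.022, 2.403, 0.004]
ft_force: [0.3, -0.3, 0.4]
grip_width: 0.005
```

```bash
python3 - <<'E'
from h import *
show([(.516,.22,.305),(.516,.22,.17)])
E
```

```text
t 12.05 pos [0.4671 0.0658 0.3092] zax [ 0.0028  0.001  -1.    ] F [ 0.27 -0.29  0.37] w 0.005405050191719845 q [-0.62 -0.11  0.39  1.75  0.04  1.5  -0.06]
(0.516, 0.22, 0.305) [0.1436 0.0745 0.0045]
(0.516, 0.22, 0.17) [0.1435 0.0742 0.1395]
```

Held about 2.9 s, then lifted. On to the shortest pot.

>>> carry_out:
  commands:
    - {"tx":0.036,"ty":0.018,"tz":0,"rx":0,"ry":0,"rz":-0.06,"jaw":0}
    - {"tx":0.072,"ty":0.037,"tz":0,"rx":0,"ry":0,"rz":-0.13,"jaw":0}
    - {"tx":0.108,"ty":0.056,"tz":0,"rx":0,"ry":0,"rz":-0.2,"jaw":0}
    - {"tx":0.144,"ty":0.074,"tz":0,"rx":0,"ry":0,"rz":-0.26,"jaw":0}
    - {"tx":0.144,"ty":0.074,"tz":0.03,"rx":0,"ry":0,"rz":-0.26,"jaw":0}
    - {"tx":0.144,"ty":0.074,"tz":0.06,"rx":0,"ry":0,"rz":-0.26,"jaw":0}
    - {"tx":0.144,"ty":0.074,"tz":0.08,"rx":0,"ry":0,"rz":-0.26,"jaw":0}
    - {"tx":0.144,"ty":0.074,"tz":0.09,"rx":0,"ry":0,"rz":-0.26,"jaw":0}
    - {"tx":0.144,"ty":0.074,"tz":0.09,"rx":0,"ry":0,"rz":-0.26,"jaw":0}

```text
time: 13.18
position: [0.5142, 0.22, 0.2168]
tool_rot: [-1.693, -2.645, 0.002]
ft_force: [0.4, -0.2, 0.4]
grip_width: 0.005
```

```bash
python3 - <<'E'
from h import *
b=get_image("scene");show([(.516,.22,.171)])
cv2.imwrite("pics/d1.png",cv2.resize(b[80:260,220:400],(600,600),interpolation=2)[:,:,::-1])
E
```

```text
t 13.225 pos [0.5147 0.2203 0.2177] zax [ 1.e-04  1.e-04 -1.e+00] F [ 0.38 -0.19  0.72] w 0.007444304282604377 q [-0.72  0.13  0.3   1.7  -0.04  1.32  0.01]
(0.516, 0.22, 0.171) [-0.0008  0.0011  0.0467]
```

View pics/d1.png

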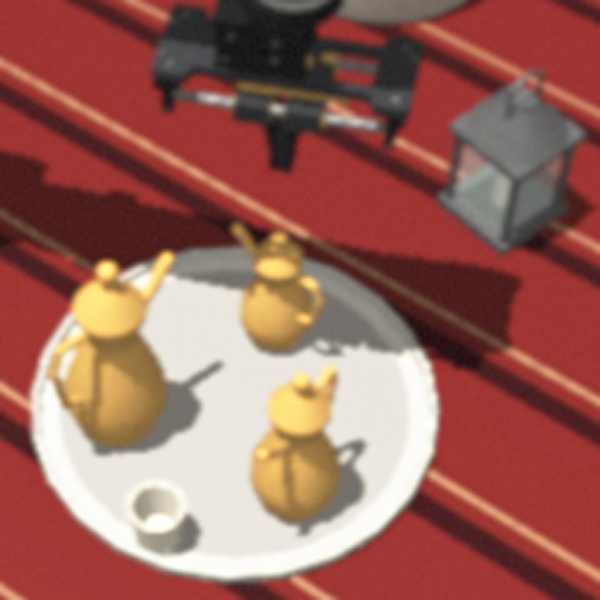

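The fingertips at (281,170) are straight above the short pot's knob at about (284,237). I'll descend 46 mm and hold.

>>> carry_out:
  commands:
    - {"tx":0,"ty":0.001,"tz":0.02,"rx":0,"ry":0,"rz":0,"jaw":0}
    - {"tx":0,"ty":0.001,"tz":0.035,"rx":0,"ry":0,"rz":0,"jaw":0}
    - {"tx":0,"ty":0.001,"tz":0.043,"rx":0,"ry":0,"rz":0,"jaw":0}
    - {"tx":0,"ty":0.001,"tz":0.046,"rx":0,"ry":0,"rz":0,"jaw":0}
    - {"tx":0,"ty":0.001,"tz":0.046,"rx":0,"ry":0,"rz":0,"jaw":0}
    - {"tx":0,"ty":0.001,"tz":0.046,"rx":0,"ry":0,"rz":0,"jaw":0}
    - {"tx":0,"ty":0.001,"tz":0.046,"rx":0,"ry":0,"rz":0,"jaw":0}
    - {"tx":0,"ty":0.001,"tz":0.046,"rx":0,"ry":0,"rz":0,"jaw":0}

```text
time: 14.22
position: [0.5156, 0.2207, 0.1718]
tool_rot: [1.694, 2.646, 0.001]
ft_force: [0.2, 0.5, 0.9]
grip_width: 0.005
```

>>> carry_out:
  commands:
    - {"tx":0,"ty":0,"tz":0,"rx":0,"ry":0,"rz":0,"jaw":0}
    - {"tx":0,"ty":0,"tz":0,"rx":0,"ry":0,"rz":0,"jaw":0}
    - {"tx":0,"ty":0,"tz":0,"rx":0,"ry":0,"rz":0,"jaw":0}
    - {"tx":0,"ty":0,"tz":0,"rx":0,"ry":0,"rz":0,"jaw":0}
    - {"tx":0,"ty":0,"tz":0,"rx":0,"ry":0,"rz":0,"jaw":0}
    - {"tx":0,"ty":0,"tz":0,"rx":0,"ry":0,"rz":0,"jaw":0}
    - {"tx":0,"ty":0,"tz":0,"rx":0,"ry":0,"rz":0,"jaw":0}
    - {"tx":0,"ty":0,"tz":0,"rx":0,"ry":0,"rz":0,"jaw":0}
    - {"tx":0,"ty":0,"tz":0,"rx":0,"ry":0,"rz":0,"jaw":0}
    - {"tx":0,"ty":0,"tz":0,"rx":0,"ry":0,"rz":0,"jaw":0}
    - {"tx":0,"ty":0,"tz":0,"rx":0,"ry":0,"rz":0,"jaw":0}
    - {"tx":0,"ty":0,"tz":0,"rx":0,"ry":0,"rz":0,"jaw":0}

```text
time: 15.72
position: [0.5155, 0.2207, 0.1716]
tool_rot: [1.694, 2.646, 0.0]
ft_force: [0.8, 0.5, -0.3]
grip_width: 0.006
```

>>> carry_out:
  commands:
    - {"tx":0,"ty":0,"tz":0,"rx":0,"ry":0,"rz":0,"jaw":0}
    - {"tx":0,"ty":0,"tz":0,"rx":0,"ry":0,"rz":0,"jaw":0}
    - {"tx":0,"ty":0,"tz":0,"rx":0,"ry":0,"rz":0,"jaw":0}
    - {"tx":0,"ty":0,"tz":0,"rx":0,"ry":0,"rz":0,"jaw":0}
    - {"tx":0,"ty":0,"tz":0,"rx":0,"ry":0,"rz":0,"jaw":0}
    - {"tx":0,"ty":0,"tz":0,"rx":0,"ry":0,"rz":0,"jaw":0}
    - {"tx":0,"ty":0,"tz":0,"rx":0,"ry":0,"rz":0,"jaw":0}
    - {"tx":0,"ty":0,"tz":0,"rx":0,"ry":0,"rz":0,"jaw":0}

```text
time: 16.73
position: [0.5155, 0.2206, 0.1716]
tool_rot: [1.694, 2.646, 0.0]
ft_force: [-0.1, 1.2, -0.3]
grip_width: 0.004
```

```bash
python3 - <<'E'
from h import *
b=get_image("scene");show([(.516,.22,.171)])
cv2.imwrite("pics/d2.png",b[:,:,::-1])
d=cv2.absdiff(b[:,:,::-1].copy(),cv2.imread("pics/scene0.png"))
o=cv2.hconcat([cv2.resize(b[80:260,220:400],(400,400),interpolation=2)[:,:,::-1],cv2.resize(d[80:400,120:440],(400,400))])
cv2.imwrite("pics/d3.png",o)
E
```

```text
t 16.775 pos [0.5155 0.2206 0.1716] zax [ 1.e-04  1.e-04 -1.e+00] F [ 0.55 -0.52  0.07] w 0.007732010907693848 q [-0.72  0.16  0.29  1.76 -0.05  1.23  0.02]
(0.516, 0.22, 0.171) [-0.0008  0.0002  0.0006]
```

View pics/d3.png

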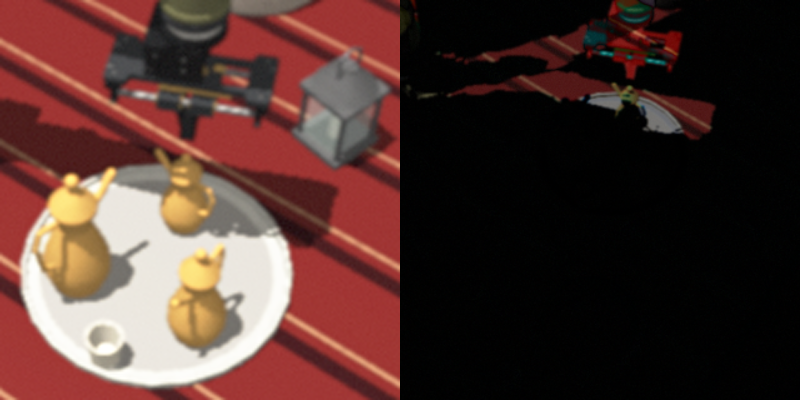

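The difference picture shows only the arm and its shadow: pots, cup, lantern, jug and console (both buttons up) are where they were. The fingertips hover above the short pot's knob, so I'm handing in.

```bash
python3 - <<'E'
from h import *
print(ctrl.close_job()); 
E
```

```text
the job is handed in; nothing more can be done
None
```

I pressed the round button fully down and let it up, then pointed at the tallest pot for about 2.9 s and at the shortest for about 3 s. I handed the job in at about 16.8 s, still pointing at the shortest pot.

- **Button:** it reached its stop at TCP z ≈ 0.061. The force briefly hit about 60 N there, well above the 5 N needed but under the 120 N wrist limit. Easing up, the force fell from 4.4 to 2.9 N over 4 mm, which fits the button springing back up.
- **Final position:** the TCP is within 1 mm of my measured knob axis, with the grasp point about 56 mm above the knob. The wrist force reads only noise.
- **Display:** comparing the last scene picture with the first shows only the arm and its shadow changed. The pots, cup, jug, lantern and both buttons look unmoved.

**Checks that disagreed or failed:**
- The button's top came out at about 0.061 m from the cameras and about 0.067 m by contact. The fingertip gaps may therefore be about 5 mm smaller than the 37 mm computed, which still leaves plenty of margin.
- My first move call was refused, probably because some rows left out keys. It moved nothing.

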